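Fasten the oil pot's stand with quarter-turn T-bolts

TASK

The stand of the cutting-oil pot only lies loose on its two rails. Lift the pot off by its handle and set it upright on the bare worktop, away from the stand; then take every T-bolt out of the rack, drop each one through a slot of its own in the stand's foot plate until its collar is down on the plate, and lock it with a quarter turn so that its wing lies across the slot, leaving neither rail without a bolt. When all the bolts are locked, put the pot back upright inside the drip pan; never tip it over, and leave the other things on the bench where they are.

Things in the scene. Friction and masses are not known exactly. Their poses are not given: they have to be found in the camera images.
- rails: two parallel steel C-rails screwed to the worktop as one fixed frame: 212 mm (x) by 170 mm (y), 32 mm high; origin at the centre of its underside on the worktop; the rails run along its y axis, centred at x = -84 and +84 mm, each with an open slot 16 mm wide in its top between 4 mm thick lips, hollow below
- stand: the pot's stand: loose aluminium foot plate, 1.4 kg, 216 (x) x 150 (y) x 5 mm, keyed between the rails (slides 2 mm at most); origin at the centre of the plate's underside, 32 mm over the worktop. In its middle a square drip pan, 124 x 124 mm inside, floor 8 mm and lip 15 mm above the origin. Four through slots at x = -84 or +84 mm, y = -40 or +40 mm (see the slot points)
- slot_1 (a point): centre of slot 1 of the stand, at the level of the plate's top (37 mm over the worktop), over the rail on the stand's -x side; axes as the stand's; the slot is 31 mm long (y) and 14 mm wide (x) and goes through to the rail's slot; a bolt goes in with its y along the slot and is locked under the rail's lips with its y along the stand's x, either way round
- slot_2 (a point): centre of slot 2 of the stand, at the level of the plate's top (37 mm over the worktop), over the rail on the stand's -x side; axes as the stand's; the slot is 31 mm long (y) and 14 mm wide (x) and goes through to the rail's slot; a bolt goes in with its y along the slot and is locked under the rail's lips with its y along the stand's x, either way round
- slot_3 (a point): centre of slot 3 of the stand, at the level of the plate's top (37 mm over the worktop), over the rail on the stand's +x side; axes as the stand's; the slot is 31 mm long (y) and 14 mm wide (x) and goes through to the rail's slot; a bolt goes in with its y along the slot and is locked under the rail's lips with its y along the stand's x, either way round
- slot_4 (a point): centre of slot 4 of the stand, at the level of the plate's top (37 mm over the worktop), over the rail on the stand's +x side; axes as the stand's; the slot is 31 mm long (y) and 14 mm wide (x) and goes through to the rail's slot; a bolt goes in with its y along the slot and is locked under the rail's lips with its y along the stand's x, either way round
- oil_pot: steel oil pot with lid, spout and rigid upright handle, 0.4 to 0.6 kg, 100 mm across (105 at the lid); origin at the centre of its underside. The handle arches over it along its x; its grip is a level black bar 13 mm thick, 68 mm long, centre 151 mm above the origin (lid knob ends at 102). The spout points to its y, to 78 mm from the axis, 92 mm high. Starts in the drip pan
- rack: aluminium bolt rack fixed to the worktop, 126 mm (x) by 104 mm (y) by 40 mm high; origin at the centre of its underside; the bolts hang by their collars in four slots in its top (33 mm along y, 15 mm along x; centres at x = -33 or +33 mm, y = -25 or +25 mm)
- bolt_1: steel quarter-turn T-bolt, 0.12 kg, one of 2 to 4 alike (may be absent); origin on its axis at the collar's underside. Collar 28 mm across, 6 high; stem 15 across; wing to grip 10 thick (x), 38 long (y), 24 to 48 mm above the origin. Below: 9 mm shank, then T-head 26 long (y), 10 wide (x), 12 to 21.5 mm below the origin. Hangs upright in the rack at its x -33, y -25 mm, y along the rack's y
- bolt_2: steel quarter-turn T-bolt, 0.12 kg, one of 2 to 4 alike (may be absent); origin on its axis at the collar's underside. Collar 28 mm across, 6 high; stem 15 across; wing to grip 10 thick (x), 38 long (y), 24 to 48 mm above the origin. Below: 9 mm shank, then T-head 26 long (y), 10 wide (x), 12 to 21.5 mm below the origin. Hangs upright in the rack at its x -33, y +25 mm, y along the rack's y
- bolt_3: steel quarter-turn T-bolt, 0.12 kg, one of 2 to 4 alike (may be absent); origin on its axis at the collar's underside. Collar 28 mm across, 6 high; stem 15 across; wing to grip 10 thick (x), 38 long (y), 24 to 48 mm above the origin. Below: 9 mm shank, then T-head 26 long (y), 10 wide (x), 12 to 21.5 mm below the origin. Hangs upright in the rack at its x +33, y -25 mm, y along the rack's y
- bolt_4: steel quarter-turn T-bolt, 0.12 kg, one of 2 to 4 alike (may be absent); origin on its axis at the collar's underside. Collar 28 mm across, 6 high; stem 15 across; wing to grip 10 thick (x), 38 long (y), 24 to 48 mm above the origin. Below: 9 mm shank, then T-head 26 long (y), 10 wide (x), 12 to 21.5 mm below the origin. Hangs upright in the rack at its x +33, y +25 mm, y along the rack's y
- cup_28: open steel cup, 64 mm across and 47 mm high, bystander; origin at the centre of its underside
- cup_29: open steel cup, 64 mm across and 47 mm high, bystander; origin at the centre of its underside
- cup_30: open steel cup, 64 mm across and 47 mm high, bystander; origin at the centre of its underside
- white_carton: tall white carton standing on the worktop behind the rack, 101 mm (its x) by 142 mm (its y, away from the robot) by 118 mm high, fixed; origin at the centre of its underside
- v_block: steel V block, 62 x 57 x 35 mm high, bystander; origin at the centre of its underside
- tape_roll: roll of masking tape lying flat, 67 mm across, 24 mm high, bystander; origin at the centre of its underside
- chip_brush: flat brush, some 200 mm long, 12 mm thick, lying on the worktop, bystander; origin at the centre of its underside

How it is judged:
On the way, in this order (a step that is already met when the one before it is completed fails the run):
1. the pot stands upright on the worktop, clear of the stand, let go (height (world z) of oil_pot below 0.008 m and angle between oil_pot's own z axis and vertical below 0.12 rad and horizontal distance between oil_pot and stand above 0.12 m and contact force between the fingers and oil_pot below 0.3 N and linear speed of oil_pot below 0.03 m/s), for 0.2 s.
2. every bolt is in a slot of its own with its collar down on the plate and turned across the slot, at least one in each rail, and let go, the pot still being off the stand ((horizontal distance between bolt_1 and slot_1 below 0.005 m or horizontal distance between bolt_1 and slot_2 below 0.005 m or horizontal distance between bolt_1 and slot_3 below 0.005 m or horizontal distance between bolt_1 and slot_4 below 0.005 m) and z of bolt_1 in the frame of stand between 0.002 and 0.0075 m and angle between the y axis of each of bolt_1, bolt_2, bolt_3, bolt_4 and the x axis of stand, either way round below 0.35 rad and angle between each of bolt_1, bolt_2, bolt_3, bolt_4's own z axis and vertical below 0.1 rad and (horizontal distance between bolt_2 and slot_1 below 0.005 m or horizontal distance between bolt_2 and slot_2 below 0.005 m or horizontal distance between bolt_2 and slot_3 below 0.005 m or horizontal distance between bolt_2 and slot_4 below 0.005 m) and z of bolt_2 in the frame of stand between 0.002 and 0.0075 m and (horizontal distance between bolt_3 and slot_1 below 0.005 m or horizontal distance between bolt_3 and slot_2 below 0.005 m or horizontal distance between bolt_3 and slot_3 below 0.005 m or horizontal distance between bolt_3 and slot_4 below 0.005 m) and z of bolt_3 in the frame of stand between 0.002 and 0.0075 m and (horizontal distance between bolt_4 and slot_1 below 0.005 m or horizontal distance between bolt_4 and slot_2 below 0.005 m or horizontal distance between bolt_4 and slot_3 below 0.005 m or horizontal distance between bolt_4 and slot_4 below 0.005 m) and z of bolt_4 in the frame of stand between 0.002 and 0.0075 m and (horizontal distance between any of bolt_1, bolt_2, bolt_3, bolt_4 and slot_1 below 0.005 m or horizontal distance between any of bolt_1, bolt_2, bolt_3, bolt_4 and slot_2 below 0.005 m) and (horizontal distance between any of bolt_1, bolt_2, bolt_3, bolt_4 and slot_3 below 0.005 m or horizontal distance between any of bolt_1, bolt_2, bolt_3, bolt_4 and slot_4 below 0.005 m) and horizontal distance between oil_pot and stand above 0.1 m and contact force between the fingers and bolt_1 below 0.3 N and contact force between the fingers and bolt_2 below 0.3 N and contact force between the fingers and bolt_3 below 0.3 N and contact force between the fingers and bolt_4 below 0.3 N), for 0.2 s.
At the end, for the whole second after the job is handed in: Each bolt: within 5 mm of its own slot's centre, upright, collar within 2.5 mm of the plate, wing within 20 degrees of square across the slot; a bolt in each rail; stand seated on the rails; pot upright on the drip pan's floor, released, at rest ((horizontal distance between bolt_1 and slot_1 below 0.005 m or horizontal distance between bolt_1 and slot_2 below 0.005 m or horizontal distance between bolt_1 and slot_3 below 0.005 m or horizontal distance between bolt_1 and slot_4 below 0.005 m) and z of bolt_1 in the frame of stand between 0.002 and 0.0075 m and angle between the y axis of each of bolt_1, bolt_2, bolt_3, bolt_4 and the x axis of stand, either way round below 0.35 rad and angle between each of bolt_1, bolt_2, bolt_3, bolt_4's own z axis and vertical below 0.1 rad and (horizontal distance between bolt_2 and slot_1 below 0.005 m or horizontal distance between bolt_2 and slot_2 below 0.005 m or horizontal distance between bolt_2 and slot_3 below 0.005 m or horizontal distance between bolt_2 and slot_4 below 0.005 m) and z of bolt_2 in the frame of stand between 0.002 and 0.0075 m and (horizontal distance between bolt_3 and slot_1 below 0.005 m or horizontal distance between bolt_3 and slot_2 below 0.005 m or horizontal distance between bolt_3 and slot_3 below 0.005 m or horizontal distance between bolt_3 and slot_4 below 0.005 m) and z of bolt_3 in the frame of stand between 0.002 and 0.0075 m and (horizontal distance between bolt_4 and slot_1 below 0.005 m or horizontal distance between bolt_4 and slot_2 below 0.005 m or horizontal distance between bolt_4 and slot_3 below 0.005 m or horizontal distance between bolt_4 and slot_4 below 0.005 m) and z of bolt_4 in the frame of stand between 0.002 and 0.0075 m and (horizontal distance between any of bolt_1, bolt_2, bolt_3, bolt_4 and slot_1 below 0.005 m or horizontal distance between any of bolt_1, bolt_2, bolt_3, bolt_4 and slot_2 below 0.005 m) and (horizontal distance between any of bolt_1, bolt_2, bolt_3, bolt_4 and slot_3 below 0.005 m or horizontal distance between any of bolt_1, bolt_2, bolt_3, bolt_4 and slot_4 below 0.005 m) and horizontal distance between stand and rails below 0.006 m and z of stand in the frame of rails below 0.035 m and horizontal distance between oil_pot and stand below 0.02 m and z of oil_pot in the frame of stand between 0.004 and 0.012 m and angle between oil_pot's own z axis and vertical below 0.08 rad and linear speed of oil_pot below 0.02 m/s and contact force between the fingers and bolt_1 below 0.3 N and contact force between the fingers and bolt_2 below 0.3 N and contact force between the fingers and bolt_3 below 0.3 N and contact force between the fingers and bolt_4 below 0.3 N and contact force between the fingers and oil_pot below 0.3 N); the robot touches nothing.
It fails at once if the oil pot is tipped over (more than 50 degrees) (angle between oil_pot's own z axis and vertical above 0.87 rad).
It fails at once if a bystander is pushed more than 3 cm away (distance of any of cup_29, cup_30, v_block, chip_brush from where it was at the start of the episode above 0.03 m).
Of bolt_1, bolt_2, bolt_3, bolt_4 only 2 to 4 are there at a start; the rules pass over those that are not, and their reading is None.
At some moment in a run one of oil_pot may be knocked a few centimetres aside while the robot is not near it.
It also fails if it takes over 210 s, if anything falls off the work surface, if the arm or the gripper's body presses on something with over 40 N, if the wrist force passes 120 N, or if a joint passes its speed limit or range.

ROBOT

A 6-joint arm with a two-finger parallel gripper is mounted at the origin on a cart in front of the work surface, level with it; the furniture and walls round the work are solid. World frame = base frame: x ahead of the robot, y to its left, z up, the work surface at z = 0. Lengths are in m, angles in rad, forces in N, time in s.
With the tool pointing down it reaches from about 0.4 to 0.925 m from the base axis. Payload 3.4 kg.
Tool frame: the origin (TCP) lies midway between the tips of the shut fingers; the grasp point (between the pads) lies manip.grip_point_offset behind it (manip.grip_point_offset is the distance from the TCP to the grasp point, in m); z points along the fingers, y is the direction in which the jaws open and shut (so a half turn about z gives the same grasp; the last joint's range is limited). The gripper opens to 85 mm and grips with 20 to 120 N. Pads are 22 mm wide; open, the fingers measure 114 mm over their backs; the gripper's body (76 mm by 85 mm) begins 54 mm behind the grasp point. The pads swing forward as they close: fully open they stand 13 mm farther back than shut.
Start: joints at [1.095, 0.307, 1.506, -0, 1.328, -0.073], TCP at [0.225, 0.529, 0.231] pointing down, gripper open.
Joint ranges: [-3.12, 3.12], [-1.05, 2.28], [0.14, 2.33], [-1.42, 4.57], [0.1, 2.73], [-2.68, 2.68]. Speed limits (rad/s): [2.57, 2.57, 3.14, 3.14, 3.14, 3.14].

INTERFACE

Orientations are given as a 3x3 rotation matrix whose columns are the frame's x, y, z axes.
In Python, from workcell import manip, imaging gives the robot as it stands. Calls block until the motion is done:
- manip.goto(position, orientation): joint-space move of the TCP to a pose.
- manip.move_l(position, feed=0.15, attitude=None, force_limit=None): straight line of the TCP; attitude=None keeps the orientation; feed is the mean speed in m/s. With force_limit (N) it stops when the force on the tool has changed by that much, and returns True; else False.
- manip.movej(angles): joint-space move.
- manip.release() and manip.grasp(f_grip=None): open the fingers fully, or close them until they stop; f_grip is the grip in N (None keeps the last).
- manip.hold(seconds).
- manip.inverse_kinematics(position, orientation): joint angles nearest the present ones, or None.
- manip.read_state(): the state.
- imaging.get_image(name): name is "scene" or "side" or "wrist"; returns the picture (480x640x3 uint8, red, green, blue); there is no depth.
- imaging.camera_info(name): a dict with "fov_y" (degrees; the focal length in pixels is half the picture's height over the tangent of half this angle, whatever the lens; pixels are square), "cx", "cy" (the principal point, pixels), "xyz" and "rotation" of the camera in the world. Camera axes: x right, y down, z forward; pixel columns grow to the right and rows downward; lengths in m; the calibration is good to about 2 mm. A picture is of the moment at which its call begins: read the wrist's pose just before it. camera_info takes no time and is no camera call; for the wrist camera it gives the pose at the moment of the call.
A pose or a line that the arm cannot do raises manip.PlanningError and nothing moves.
- manip.finish_job(): hands the job in, once; it reports no verdict.
The state is a dict: "time_s": time; "joint_pos": joint angles; "joint_velocities": joint speeds; "joint_torque": joint torques, N m; "tcp_pos": TCP position; "eef_rot": TCP orientation; "wrist_force": force on the tool from outside, world axes, zero at the start; "moment": the same for the moment, N m; "width": opening from 0.0 (shut) to 1.0 (fully open).
Only numpy, scipy, OpenCV 4.12 (cv2) and the standard library are available. Lean on these libraries where they do the work, as an engineer would, in place of code of your own. Each camera call takes 0.05 s, during which the arm holds its last target.

## Working session

There is one attempt and no reset: what is moved stays moved. The work goes in short steps, each a Python script; the robot and the scene stay as the last script left them, time stands still between calls to the robot, and variables do not carry over. Pictures are saved under pics/ and viewed, and the job is handed in when it is done.

```bash
ls; mkdir -p pics
python3 - <<'E'
from workcell import manip, imaging
import cv2
s=manip.read_state(); print(s['time_s'],s['tcp_pos'],s['width'],manip.grip_point_offset)
for n in("scene","side","wrist"):
    print(n,imaging.camera_info(n))
    cv2.imwrite(f"pics/a_{n}.png",imaging.get_image(n)[:,:,::-1])
E
```

```text
pics
0.0 [0.22456824 0.52857182 0.23038074] 0.9979301507263152 0.0187
scene {'fov_y': 55.18546404550824, 'cx': 319.04709465679224, 'cy': 239.86819089769506, 'xyz': array([ 0.18943723, -0.44016783,  0.69576829]), 'rotation': array([[ 0.87438639, -0.31406553,  0.3698801 ],
       [-0.4848191 , -0.53409217,  0.69260089],
       [-0.01997201, -0.78492573, -0.61926789]])}
side {'fov_y': 45.581047893182266, 'cx': 327.3325212948123, 'cy': 243.68736157737632, 'xyz': array([0.53744572, 1.42925239, 0.58502567]), 'rotation': array([[-0.99933438, -0.02798836,  0.0233975 ],
       [-0.03288342,  0.41342632, -0.9099436 ],
       [ 0.01579469, -0.91010732, -0.41407149]])}
wrist {'fov_y': 67.06702869404279, 'cx': 317.87184000004015, 'cy': 239.63894763385056, 'xyz': array([0.16115917, 0.55593303, 0.37356092]), 'rotation': array([[ 0.39125603,  0.88579308,  0.24957832],
       [ 0.92028014, -0.37606743, -0.10797105],
       [-0.00178173,  0.27192629, -0.96231643]])}
```

View pics/a_scene.png

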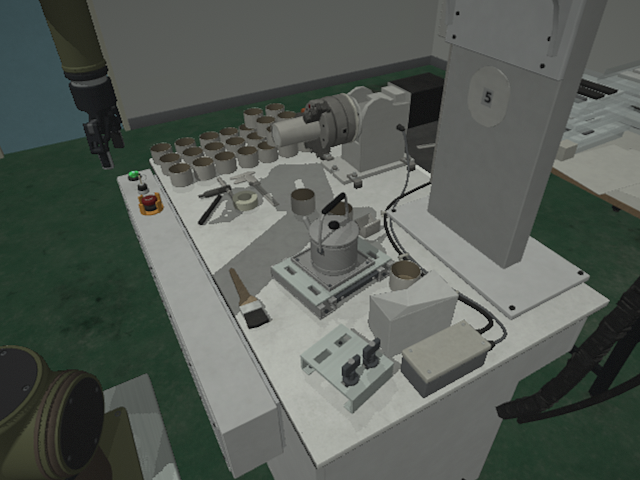

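View pics/a_side.png

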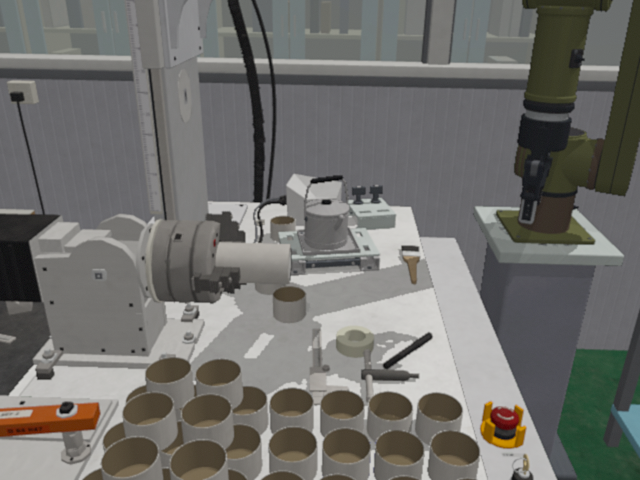

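View pics/a_wrist.png

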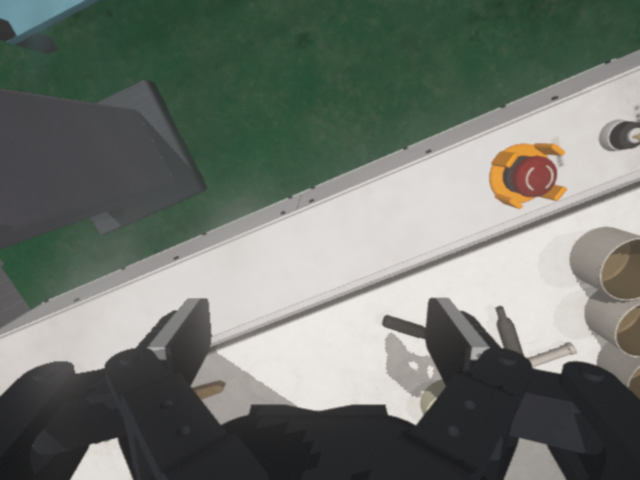

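The scene view shows the pot on its stand around (335,245), the rack at (350,370) with two bolts, the carton behind it, and the brush near (250,300). I'll zoom in for a first localisation.

```bash
cat > h.py <<'E'
from workcell import manip, imaging
import numpy as np, cv2
def K(ci):
    f=240/np.tan(np.radians(ci['fov_y'])/2); return f
def ray(ci,u,v,z):
    f=K(ci); d=ci['rotation']@np.array([(u-ci['cx'])/f,(v-ci['cy'])/f,1.]); c=ci['xyz']
    return c+d*(z-c[2])/d[2]
def proj(ci,p):
    q=ci['rotation'].T@(np.array(p)-ci['xyz']); f=K(ci); return np.array([f*q[0]/q[2]+ci['cx'],f*q[1]/q[2]+ci['cy']])
def crop(img,x0,y0,x1,y1,s,fn):
    cv2.imwrite(fn,cv2.resize(img[y0:y1,x0:x1,::-1],None,fx=s,fy=s,interpolation=cv2.INTER_CUBIC))
def Rdown(a):  # jaw-y direction at angle a in world, z down
    y=np.array([np.cos(a),np.sin(a),0]); z=np.array([0,0,-1.]); x=np.cross(y,z)
    return np.column_stack([x,y,z])
E
python3 - <<'E'
from h import *
im=cv2.imread('pics/a_scene.png')[:,:,::-1]
crop(im,240,180,440,330,4,'pics/b1.png'); crop(im,290,310,430,415,5,'pics/b2.png')
print(manip.read_state()['eef_rot'])
E
```

```text
[[-9.20364686e-01  3.91060563e-01 -6.94035969e-04]
 [ 3.91061163e-01  9.20363701e-01 -1.35053675e-03]
 [ 1.10623854e-04 -1.51439684e-03 -9.99998847e-01]]
```

View pics/b1.png

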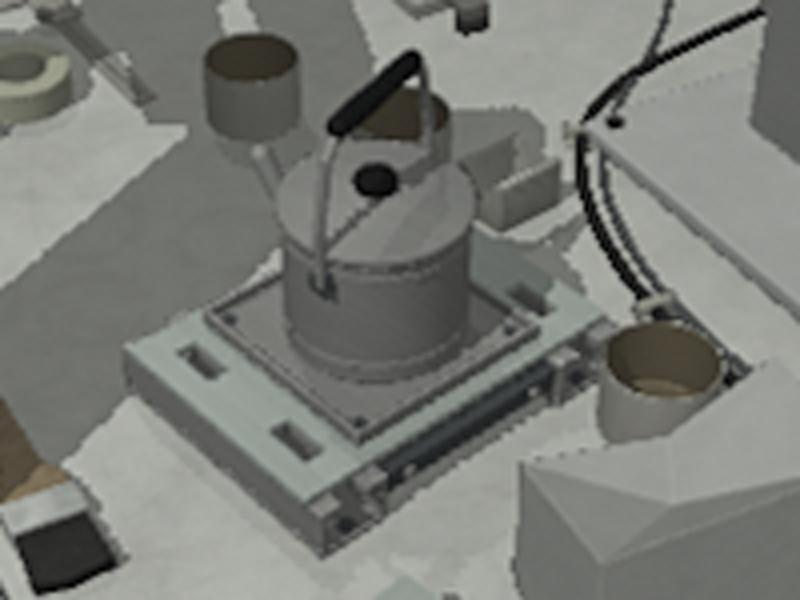

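View pics/b2.png

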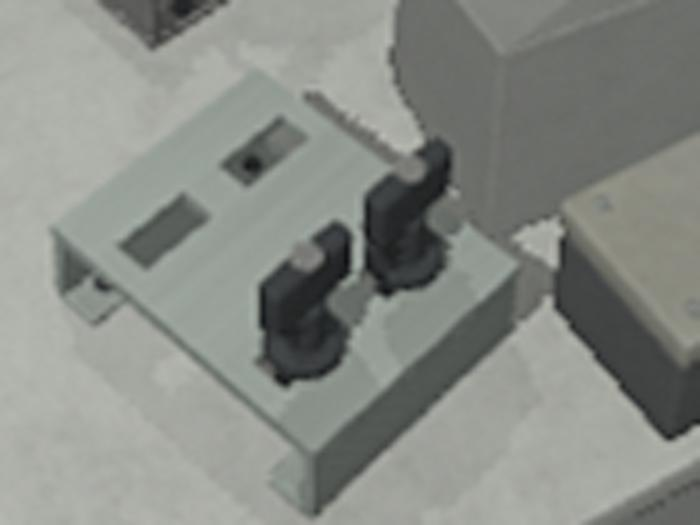

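Run:
```python
from h import *
ci=imaging.camera_info('scene')
P=lambda cx,cy,z,o=(240,180),s=4: ray(ci,o[0]+cx/s,o[1]+cy/s,z)
print('slots',P(203,360,.037),P(298,440,.037),P(530,298,.037))
print('plate corners',P(125,350,.037),P(312,500,.037),P(607,320,.037))
print('grip ends',P(335,127,.191),P(415,57,.191))
Q=lambda cx,cy,z:P(cx,cy,z,(290,310),5)
print('rack',Q(52,230,.04),Q(258,70,.04),Q(520,265,.04),Q(315,455,.04))
print('wing tops',Q(265,285,.088),Q(345,228,.088),Q(372,190,.088),Q(445,145,.088))
print('cups',P(252,60,.047),P(400,115,.047),P(663,352,.047), 'brush',P(60,520,0))
```

```text
slots [0.48007768 0.23620313 0.037     ] [0.49503885 0.15722292 0.037     ] [0.65977473 0.19063253 0.037     ]
plate corners [0.44719953 0.26471131 0.037     ] [0.48100872 0.11706926 0.037     ] [0.68543199 0.154002   0.037     ]
grip ends [0.5410766  0.19615864 0.191     ] [0.60648591 0.22952317 0.191     ]
rack [0.39408544 0.02316575 0.04      ] [0.49436911 0.04985848 0.04      ] [ 0.52668049 -0.06995667  0.04      ] [ 0.42676588 -0.09671813  0.04      ]
wing tops [ 0.42782585 -0.06325419  0.088     ] [ 0.46169589 -0.05730182  0.088     ] [ 0.47767583 -0.04887708  0.088     ] [ 0.50912667 -0.04538344  0.088     ]
cups [0.63243595 0.47181471 0.047     ] [0.68266766 0.36842872 0.047     ] [0.68798726 0.1092468  0.047     ] brush [3.78381141e-01 2.01077157e-01 1.11022302e-16]
```

Run:
```python
from h import *
ci=imaging.camera_info('scene')
for n,(u,v) in dict(tape=(246,200),hamm=(215,205),cup=(303,208),chisel=(262,188),vblock=(365,222)).items(): print(n,ray(ci,u,v,0.0))
for z in(.34,.38,.42):
  for a in (117,-63): 
    q=manip.inverse_kinematics([.56,.2,z],Rdown(np.radians(a))); print(z,a,None if q is None else np.round(q,2))
a=np.radians(117)
R=Rdown(a); 
if R[0,0]>0: R=Rdown(a+np.pi)
manip.goto([.54,.20,.38],R)
ci=imaging.camera_info('wrist'); im=imaging.get_image('wrist')
cv2.imwrite('pics/c_wrist.png',im[:,:,::-1]); np.save('c_ci.npy',ci,allow_pickle=True)
print(manip.read_state()['time_s'],ci['xyz'])
```

```text
tape [0.51711499 0.5960814  0.        ]
hamm [0.43460231 0.6163755  0.        ]
cup [0.63484856 0.48070822 0.        ]
chisel [0.58035658 0.63109392 0.        ]
vblock [0.74253947 0.34292731 0.        ]
0.34 117 [ 0.27  0.27  1.28 -0.    1.58 -1.77]
0.34 -63 [ 0.27  0.27  1.28 -0.    1.58  1.37]
0.38 117 [ 0.27  0.26  1.2  -0.    1.67 -1.77]
0.38 -63 [ 0.27  0.26  1.2  -0.    1.67  1.37]
0.42 117 [ 0.27  0.26  1.12 -0.    1.77 -1.77]
0.42 -63 [ 0.27  0.26  1.12 -0.    1.77  1.37]
1.95 [0.47816407 0.16907677 0.52275081]
```

View pics/c_wrist.png

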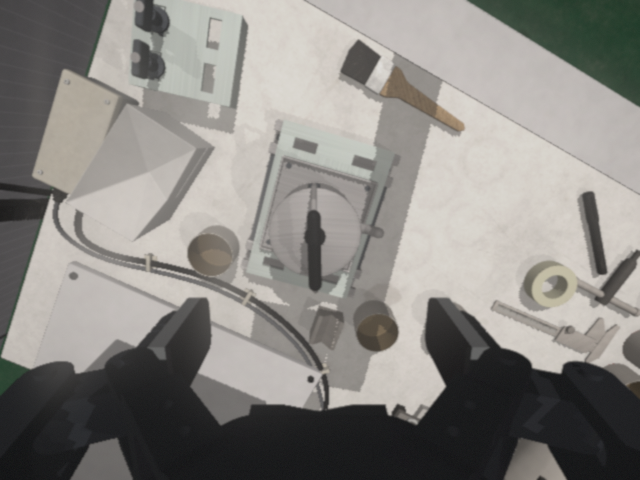

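The wrist view shows the black grip from about (314,213) to (315,288), the four plate slots, the rack with two bolts at top left, and free worktop around (470,220). I'll measure these.

Run:
```python
from h import *
ci=np.load('c_ci.npy',allow_pickle=True).item(); im=cv2.imread('pics/c_wrist.png')
def blob(im,x0,y0,x1,y1,th):
    g=cv2.cvtColor(im,cv2.COLOR_BGR2GRAY)[y0:y1,x0:x1]; m=(g<th).astype(np.uint8)
    n,l,st,ce=cv2.connectedComponentsWithStats(m)
    for i in range(1,n):
        if st[i,4]>20:
            pts=np.argwhere(l==i)[:,::-1].astype(np.float32); r=cv2.minAreaRect(pts)
            print('  blob',st[i,4],ce[i]+[x0,y0],np.array(cv2.boxPoints(r)+np.float32([x0,y0])).round(1).tolist())
print('grip'); blob(im,290,180,340,300,50)
print('slots');blob(im,245,110,400,180,85); 
for a in((314,212),(315,288)):print(ray(ci,*a,.194))
print('free',[ray(ci,*p,0).round(3).tolist() for p in((470,220),(450,260),(480,180),(425,300))])
sc=cv2.imread('pics/a_scene.png'); print('scene grip');blob(sc,315,185,352,218,45)
crop(im[:,:,::-1],230,100,410,300,3,'pics/c1.png')
```

```text
grip
slots
[0.53868677 0.19643279 0.194     ]
[0.60585677 0.23153292 0.194     ]
free [[0.48, 0.423, 0.0], [0.547, 0.431, 0.0], [0.425, 0.404, 0.0], [0.621, 0.432, 0.0]]
scene grip
  blob 169 [333.03550296 203.65680473] [[321.0, 211.0], [341.0, 191.0], [345.5, 195.5], [325.5, 215.5]]
```

View pics/c1.png

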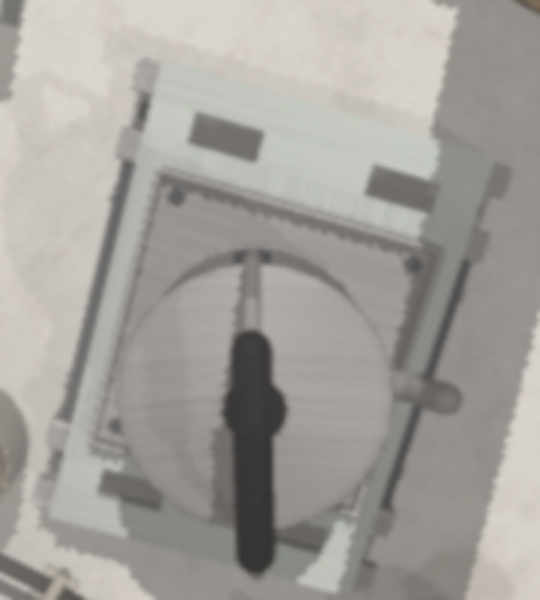

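Run:
```python
from h import *
ci=np.load('c_ci.npy',allow_pickle=True).item()
a=ray(ci,314,210.7,.191);b=ray(ci,315.3,290.7,.191); c=(a+b)/2; d=b-a; th=np.arctan2(d[1],d[0]); print(c,np.degrees(th),np.linalg.norm(d))
c=(c+np.array([.5738,.2129,.191]))/2
R=Rdown(th-np.pi/2); print(R[:,0],manip.read_state()['eef_rot'][:,0])
g=manip.grip_point_offset
manip.goto([c[0],c[1],.27],R)
print(manip.move_l([c[0],c[1],.191-g],feed=.12,force_limit=15))
manip.grasp(60)
s=manip.read_state(); print('w',s['width'],s['tcp_pos'],s['wrist_force'])
manip.move_l([c[0],c[1],.191-g+.10],feed=.1)
s=manip.read_state(); print('w',s['width'],s['tcp_pos'],s['wrist_force'],s['moment'],s['time_s'])
cv2.imwrite('pics/d_scene.png',imaging.get_image('scene')[:,:,::-1])
```

```text
[0.57380294 0.2149009  0.191     ] 27.764665901584237 0.08060448158208475
[0.88486843 0.46584103 0.        ] [-8.90596893e-01 -4.54792977e-01  7.23516506e-04]
False
w 0.13052606096734168 [0.57380393 0.21405115 0.17263323] [-0.92742834  0.7654022   2.8157285 ]
w 0.12683133628457682 [0.57317384 0.21371615 0.27129575] [-0.07024537  0.0537031  -5.33556385] [-0.01339002 -0.04459682  0.05658677] 7.3833
```

View pics/d_scene.png

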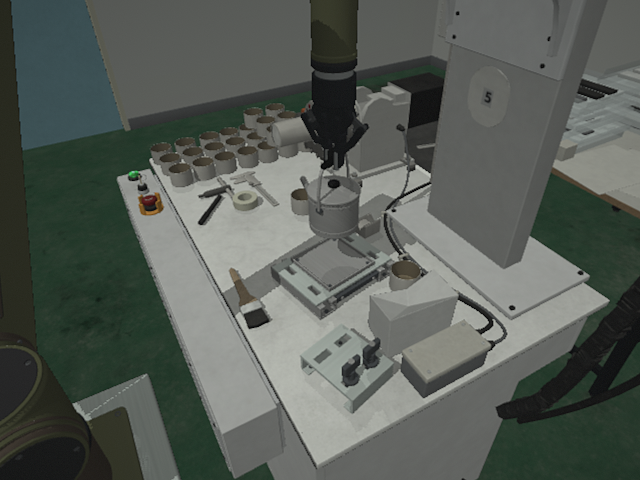

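Pot lifted, hanging upright. Now I'll set it down at about (0.50, 0.41).

Run:
```python
from h import *
g=manip.grip_point_offset
t=[.49,.405]
manip.move_l([*t,.271],feed=.15)
print(manip.move_l([*t,.151-g+.02],feed=.12))
manip.hold(.2)
print(manip.move_l([*t,.151-g-.008],feed=.03,force_limit=3))
s=manip.read_state();print(s['tcp_pos'],s['wrist_force'])
manip.release(); manip.hold(.4)
s=manip.read_state();print(s['tcp_pos'],s['wrist_force'],s['time_s'])
manip.move_l([*t,.28],feed=.2)
# look over stand
R=s['eef_rot']
c=np.array([.567,.21])
# camera base-side orientation, image aligned with stand (10deg)
R=Rdown(np.radians(-80)); 
if R[0,0]>0: R=Rdown(np.radians(100))
# camera ahead: place TCP so that camera looks at the stand: use offset ~ +0.02 
manip.goto([.53,.20,.27],R)
ci=imaging.camera_info('wrist'); im=imaging.get_image('wrist')
cv2.imwrite('pics/e_wrist.png',im[:,:,::-1]); np.save('e_ci.npy',ci,allow_pickle=True)
cv2.imwrite('pics/e_scene.png',imaging.get_image('scene')[:,:,::-1])
print(manip.read_state()['time_s'],manip.read_state()['wrist_force'])
```

```text
False
True
[0.48977414 0.40474467 0.13261856] [0.56543565 0.24343679 4.28881389]
[0.48836828 0.40380696 0.13081936] [-0.26852387 -0.3561076  -0.41151996] 12.0833
15.7583 [-0.32401266  0.45914118  0.16049548]
```

View pics/e_wrist.png

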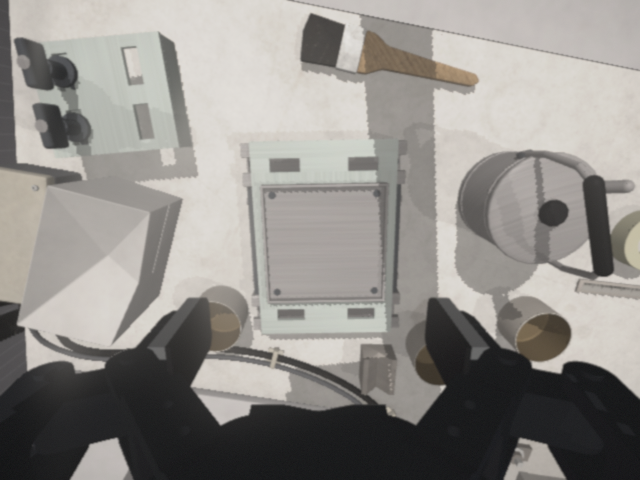

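View pics/e_scene.png

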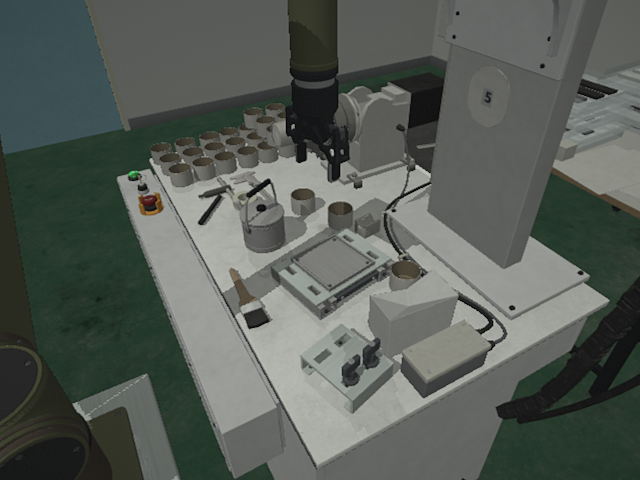

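Pot stands upright at about (0.49,0.40), and all four slots are visible around (284,165), (362,163), (291,314), (361,313). Next come close views of the two slots on the -y side and of both bolts, each from the same hand-relative hover so the hand-camera bias can be cancelled.

```bash
cat >> h.py <<'E'
def view(tgt,ztop,jaw,fn,hov=.12,back=0.0):
    """hover with TCP hov above target plane; save image+calib"""
    R=Rdown(np.radians(jaw))
    manip.goto([tgt[0],tgt[1],ztop+hov],R); manip.hold(.25)
    s=manip.read_state(); ci=imaging.camera_info('wrist'); im=imaging.get_image('wrist')
    cv2.imwrite(f'pics/{fn}.png',im[:,:,::-1]); np.save(fn+'.npy',dict(ci=ci,tcp=np.array(s['tcp_pos']),R=np.array(s['eef_rot'])),allow_pickle=True)
    print(fn,s['tcp_pos'],s['time_s']); return ci,im
E
python3 - <<'E'
from h import *
ci=np.load('e_ci.npy',allow_pickle=True).item()
S={n:ray(ci,*p,.037) for n,p in dict(A=(284,165),B=(362,163),C=(291,314),D=(361,313)).items()}
print(S)
print(np.degrees(np.arctan2(*(S['C']-S['A'])[1::-1])),np.linalg.norm(S['C']-S['A']),np.linalg.norm(S['B']-S['A']))
for p in((22,60),(45,125),(165,30),(190,150),(45,155),(70,72),(78,127)): print(p,ray(ci,*p,.04))
view(S['A'],.037,10,'sA'); view(S['C'],.037,10,'sC')
E
```

```text
{'A': array([0.49474669, 0.15906022, 0.037     ]), 'B': array([0.47900565, 0.23696915, 0.037     ]), 'C': array([0.65914723, 0.19181018, 0.037     ]), 'D': array([0.64403575, 0.27052589, 0.037     ])}
11.266309629281446 0.16763083878922697 0.07948321228821015
(22, 60) [ 0.4413879 -0.0971324  0.04     ]
(45, 125) [ 0.49700258 -0.07754591  0.04      ]
(165, 30) [0.39285609 0.03344973 0.04      ]
(190, 150) [0.49620499 0.06452645 0.04      ]
(45, 155) [ 0.52630329 -0.07836327  0.04      ]
(70, 72) [ 0.44410225 -0.05290213  0.04      ]
(78, 127) [ 0.49329263 -0.04565341  0.04      ]
sA [0.49502174 0.15919772 0.15725013] 17.3667
sC [0.65765233 0.19162234 0.15751312] 18.375
```

View pics/sA.png

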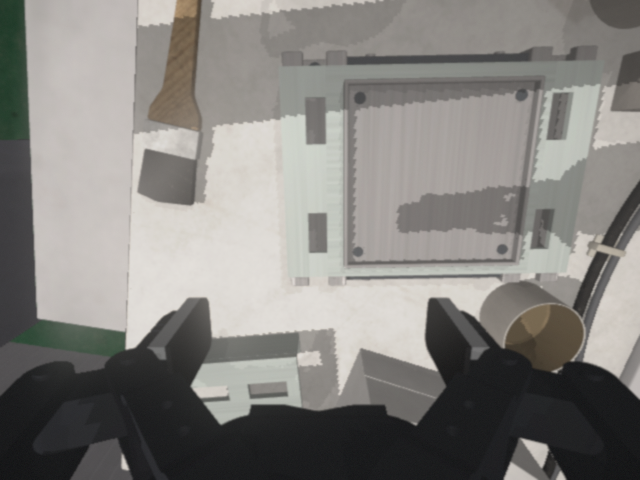

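View pics/sC.png

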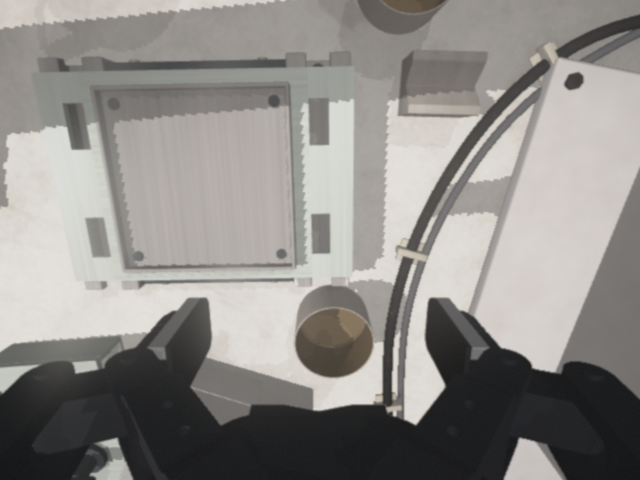

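Both target slots are clear: A at (317,232) in the first view, C at (321,233) in the second. I'll extract their outlines, then view the bolts.

```bash
cat >> h.py <<'E'
def rect(im,box,inv=True):
    """Otsu in box; largest component touching no box border -> minAreaRect"""
    x0,y0,x1,y1=box; g=cv2.cvtColor(im,cv2.COLOR_BGR2GRAY)[y0:y1,x0:x1]
    t,m=cv2.threshold(g,0,255,(cv2.THRESH_BINARY_INV if inv else cv2.THRESH_BINARY)+cv2.THRESH_OTSU)
    n,l,st,ce=cv2.connectedComponentsWithStats(m); i=1+np.argmax(st[1:,4])
    c,_=cv2.findContours((l==i).astype(np.uint8),cv2.RETR_EXTERNAL,cv2.CHAIN_APPROX_NONE)
    r=cv2.minAreaRect(c[0].astype(np.float32)+np.float32([x0,y0])); return r,st[i],t
E
python3 - <<'E'
from h import *
for fn,box in (('sA',(300,202,336,262)),('sC',(303,204,339,262))):
    d=np.load(fn+'.npy',allow_pickle=True).item(); im=cv2.imread(f'pics/{fn}.png')
    r,st,t=rect(im,box); b=cv2.boxPoints(r)
    P=np.array([ray(d['ci'],*p,.037) for p in b]); c=P.mean(0)
    print(fn,r,st,t); e=P[1]-P[0];e2=P[2]-P[1]
    print(' c',c.round(4),'len',np.linalg.norm(e),np.linalg.norm(e2),'ang',np.degrees(np.arctan2(e[1],e[0])),np.degrees(np.arctan2(e2[1],e2[0])),'tool',(d['R'].T@(c-d['tcp'])).round(4))
    crop(im[:,:,::-1],box[0]-5,box[1]-5,box[2]+5,box[3]+5,8,f'pics/{fn}z.png')
a=[.446,-.055];b=[.493,-.047]
view(a,.088,-75,'b1'); view(b,.088,-75,'b2')
E
```

```text
sA ((317.0, 232.5), (39.0, 18.0), 90.0) [  8  11  19  40 736] 160.0
 c [0.4944 0.1591 0.037 ] len 0.01332618261541879 0.030301385229527047 ang 10.010709150838629 -79.64102493924358 tool [-0.     -0.0007  0.1202]
sC ((320.0, 233.5), (39.0, 18.0), 90.0) [  8  10  19  40 724] 168.0
 c [0.6592 0.191  0.037 ] len 0.013349856951098858 0.030379448933491843 ang 10.015954060791595 -79.5201540068374 tool [-0.0009  0.0015  0.1205]
b1 [ 0.44664896 -0.05459602  0.20779684] 19.925
b2 [ 0.4919792  -0.04692927  0.20780629] 20.5333
```

View pics/sAz.png

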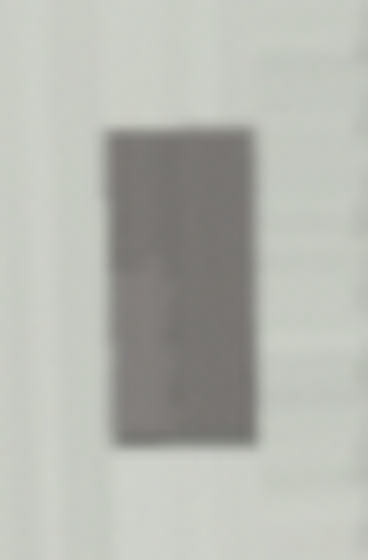

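View pics/b1.png

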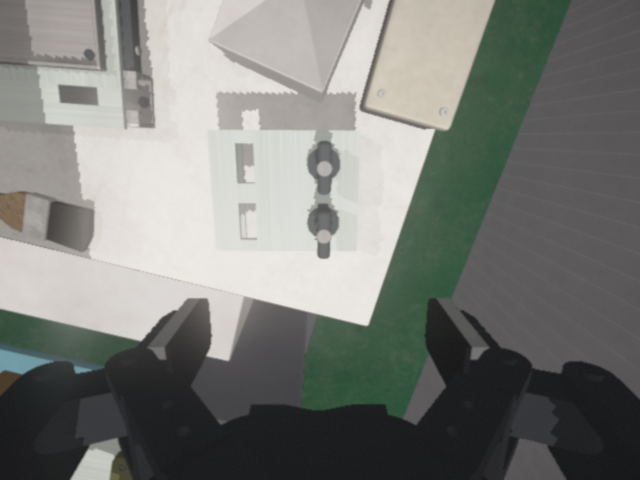

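View pics/b2.png

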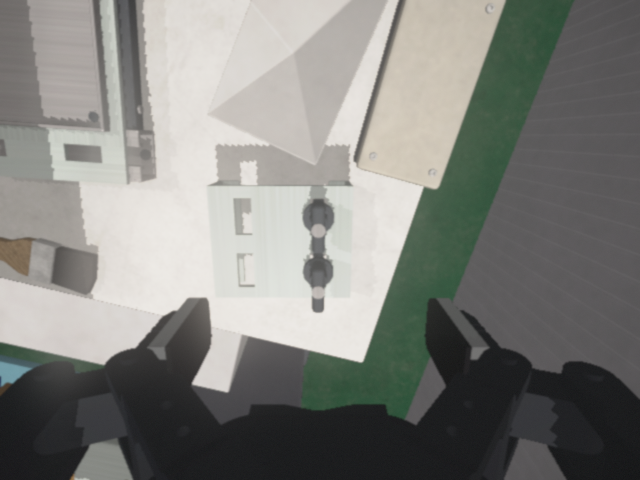

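Run:
```python
from h import *
im=cv2.imread('pics/b1.png');crop(im[:,:,::-1],280,130,370,270,4.2,'pics/b1z.png')
im=cv2.imread('pics/b2.png');crop(im[:,:,::-1],280,190,370,320,4.2,'pics/b2z.png')
```

```text
(no output)
```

View pics/b1z.png

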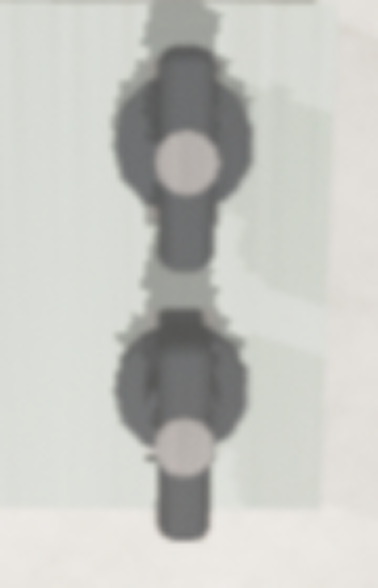

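View pics/b2z.png

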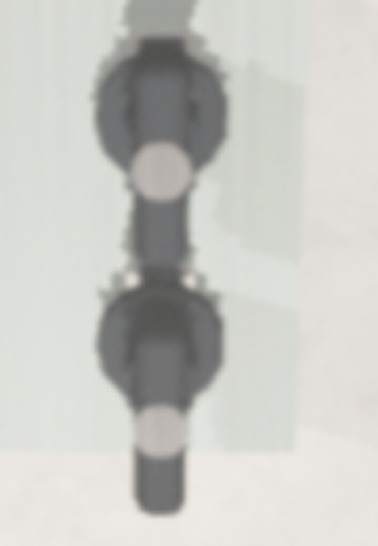

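The pale disc on top of each wing marks the bolt's axis: (323.8,236.4) in view b1, (318.3,230.7) in b2.

Run:
```python
from h import *
for fn,pts in (('b1',[(323.8,236.4),(324.5,168.6)]),('b2',[(317.9,292.6),(318.3,230.7)])):
    d=np.load(fn+'.npy',allow_pickle=True).item()
    P=[ray(d['ci'],*p,.088) for p in pts]
    for c in P: print(fn,c.round(4),'tool',(d['R'].T@(c-d['tcp'])).round(4))
    e=P[1]-P[0]; print(np.linalg.norm(e),np.degrees(np.arctan2(e[1],e[0])))
# rack corners for yaw
d=np.load('b1.npy',allow_pickle=True).item();
for p in((209,130),(217,250),(355,130),(355,250)): print(ray(d['ci'],*p,.04).round(4))
sc=cv2.imread('pics/e_scene.png'); ci=imaging.camera_info('scene')
crop(sc[:,:,::-1],335,330,390,390,8,'pics/scz.png')
for c in ([.4435,-.0594,.088],[.4918,-.0465,.088]): print(proj(ci,c))
```

```text
b1 [ 0.4449 -0.0595  0.088 ] tool [-0.0029  0.0043  0.1198]
b1 [ 0.4935 -0.0467  0.088 ] tool [0.0473 0.0046 0.1198]
0.050258085213002505 14.749242058841697
b2 [ 0.4446 -0.0594  0.088 ] tool [-4.890e-02 -1.000e-04  1.199e-01]
b2 [ 0.4933 -0.0467  0.088 ] tool [0.0015 0.0002 0.1198]
0.05035390153891076 14.644664399071514
[0.4953 0.0514 0.04  ]
[0.3951 0.0258 0.04  ]
[ 0.5265 -0.0645  0.04  ]
[ 0.4274 -0.0942  0.04  ]
[350.128567   361.16627724]
[370.74873408 343.58001587]
```

View pics/scz.png

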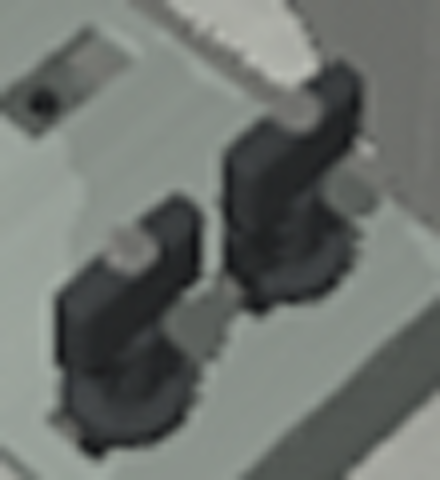

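Run:
```python
from h import *
R=Rdown(np.radians(-75.3)); p=[.4934,-.0467]
manip.goto([*p,.14],R)
print(manip.move_l([*p,.066],feed=.08,force_limit=10))
manip.grasp(60); s=manip.read_state(); print(s['width'],s['tcp_pos'],s['wrist_force'])
print(manip.move_l([*p,.15],feed=.1)); manip.hold(.3)
s=manip.read_state(); print(s['width'],s['tcp_pos'],s['wrist_force'],s['moment'],s['time_s'])
ci=imaging.camera_info('wrist'); im=imaging.get_image('wrist')
cv2.imwrite('pics/f_wrist.png',im[:,:,::-1]); np.save('f.npy',dict(ci=ci,tcp=np.array(s['tcp_pos']),R=np.array(s['eef_rot'])),allow_pickle=True)
cv2.imwrite('pics/f_scene.png',imaging.get_image('scene')[:,:,::-1])
crop(im,220,200,420,350,4,'pics/f_w.png')
```

```text
False
0.10326534414894954 [ 0.49356981 -0.04667865  0.06632016] [0.01223585 0.8129119  4.86986274]
False
0.10067465850907473 [ 0.49314154 -0.04664334  0.1495199 ] [ 0.61984562 -0.28701203 -1.14289976] [-0.05784839  0.00922094  0.00439318] 24.0083
```

View pics/f_w.png

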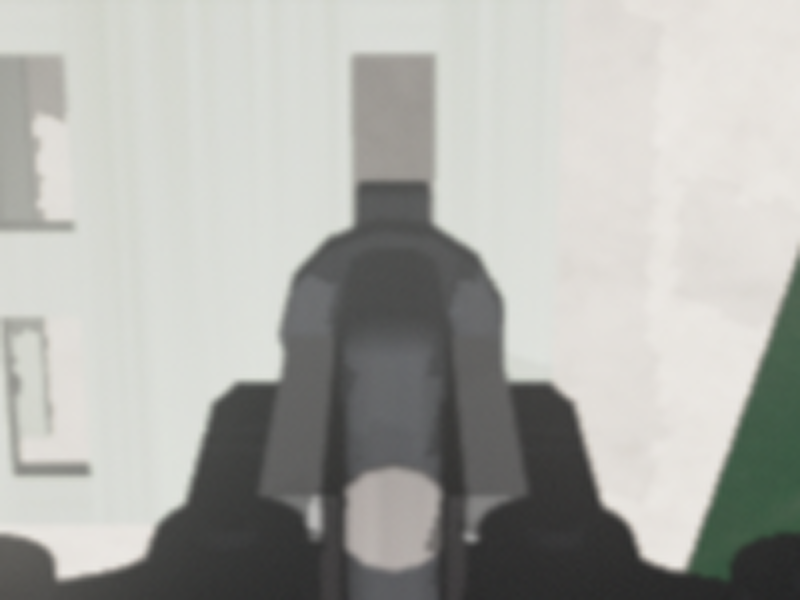

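View pics/f_scene.png

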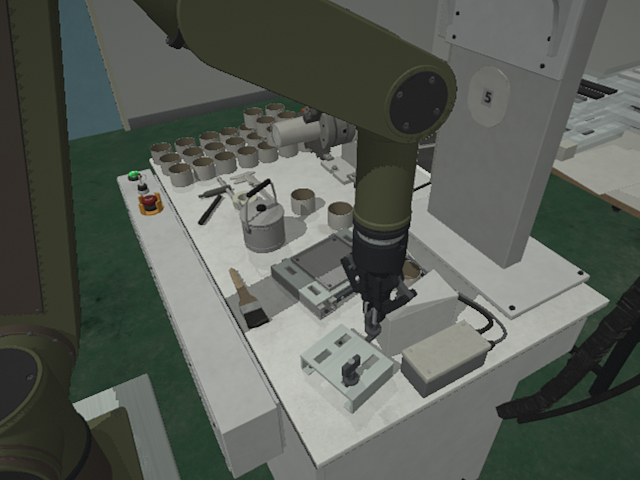

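The bolt is held: pale disc at (318,329), T-head end at (318.5,245). The picture gives the bolt's offset in the tool frame.

Run:
```python
from h import *
d=np.load('f.npy',allow_pickle=True).item(); R=d['R'];t=d['tcp']
z=t[2]
c=ray(d['ci'],318.25,329.5,z+.022); print('disc',(R.T@(c-t)).round(4))
# collar outline left/right: crop x 282..502 at row ~300 ; head front edge bottom row
l=ray(d['ci'],220+282/4,200+310/4,z-.026+.006); r=ray(d['ci'],220+502/4,200+310/4,z-.026+.006); print('collar lr',(R.T@(l-t)).round(4),(R.T@(r-t)).round(4))
for u in(357,432):
  h=ray(d['ci'],220+u/4,200+182/4,z-.026-.0215); h2=ray(d['ci'],220+u/4,200+182/4,z-.026-.012);print('head end bottom/top',(R.T@(h-t)).round(4),(R.T@(h2-t)).round(4))
```

```text
disc [-0.0001  0.0001 -0.022 ]
collar lr [ 0.0039 -0.0133  0.02  ] [0.0039 0.0133 0.02  ]
head end bottom/top [ 0.0118 -0.0048  0.0475] [ 0.0146 -0.0046  0.038 ]
head end bottom/top [0.0118 0.0055 0.0475] [0.0146 0.0052 0.038 ]
```

```bash
cat >> h.py <<'E'
def pic(fn,box,s=4):
    st=manip.read_state(); ci=imaging.camera_info('wrist'); im=imaging.get_image('wrist')
    np.save(fn+'.npy',dict(ci=ci,tcp=np.array(st['tcp_pos']),R=np.array(st['eef_rot'])),allow_pickle=True)
    cv2.imwrite(f'pics/{fn}.png',im[:,:,::-1]); crop(im,*box,s,f'pics/{fn}z.png')
E
python3 - <<'E'
from h import *
R=Rdown(np.radians(10.9)); p=[.6592,.191]
manip.move_l([.4931,-.0466,.17],feed=.2)
manip.goto([*p,.17],R); manip.move_l([*p,.10],feed=.1); manip.hold(.3)
s=manip.read_state(); print(s['tcp_pos'],s['time_s'],s['wrist_force'])
pic('g',(220,200,420,350))
E
```

```text
[0.65954797 0.19116342 0.10070658] 26.625 [ 0.26151052  0.06022296 -0.78925111]
```

View pics/gz.png

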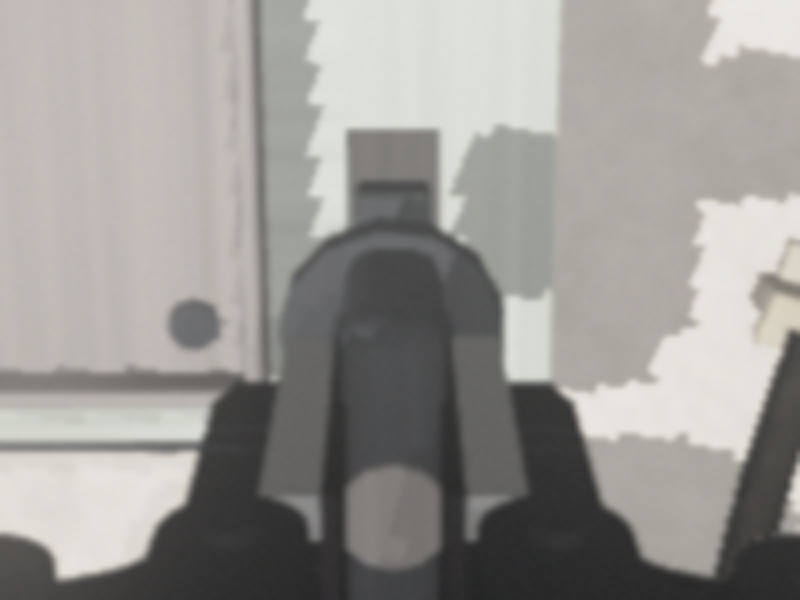

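Run:
```python
from h import *
d=np.load('g.npy',allow_pickle=True).item(); R=d['R'];t=d['tcp']
for u in(347,438): print((R.T@(ray(d['ci'],220+u/4,200+130/4,.037)-t)).round(4))
p=[.6592,.191]
print(manip.move_l([*p,.0605],feed=.03,force_limit=6))
s=manip.read_state(); print(s['tcp_pos'],s['time_s'],s['wrist_force'],s['moment'])
```

```text
[ 0.015  -0.0066  0.0637]
[0.015  0.0068 0.0637]
True
[0.65895117 0.19093148 0.06337062] 27.7833 [-0.25739956  0.67350466  4.50277064] [-0.03510812  0.02027515  0.0329819 ]
```

Collar contact at the expected depth (0.0633). Now the quarter turn.

```bash
cat >> h.py <<'E'
def turn(p,z,a0,a1,n=3):
    for a in np.linspace(a0,a1,n+1)[1:]:
        manip.goto([*p,z],Rdown(np.radians(a)))
        s=manip.read_state(); print(' turn',a.round(1),s['tcp_pos'].round(4),s['wrist_force'].round(1),s['moment'].round(2))
E
python3 - <<'E'
from h import *
p=[.6592,.191]
turn(p,.0634,10.9,-79.1)
manip.release(); manip.hold(.2)
s=manip.read_state(); print(s['width'],s['tcp_pos'],s['time_s'],s['wrist_force'])
manip.move_l([*p,.15],feed=.15)
view(p,.085,10.9,'k1',hov=.12)
cv2.imwrite('pics/k_scene.png',imaging.get_image('scene')[:,:,::-1])
E
```

```text
turn -19.1 [0.6593 0.1911 0.0634] [0.  1.  1.3] [0.08 0.02 0.  ]
 turn -49.1 [0.6593 0.191  0.0634] [-0.2  0.1  1.4] [ 0.1  -0.    0.02]
 turn -79.1 [0.6592 0.1909 0.0634] [0.7 0.  0.1] [-0.   -0.03  0.03]
0.99774257226138 [0.65923186 0.19100563 0.06341474] 30.4083 [ 0.09207639  0.00850322 -0.06838178]
k1 [0.65911035 0.19095829 0.20477339] 32.7833
```

View pics/k1.png

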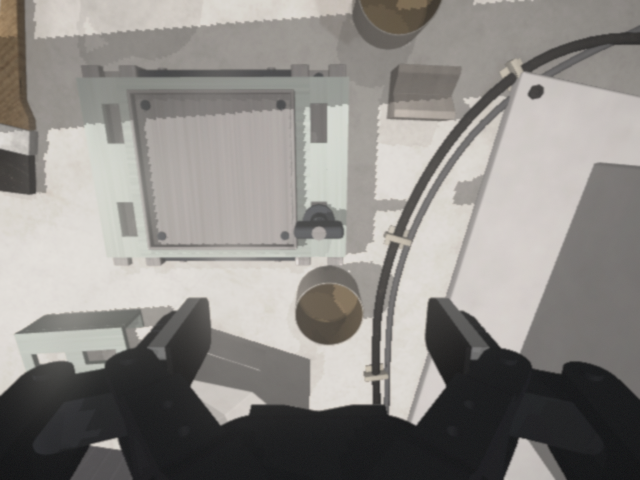

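View pics/k_scene.png

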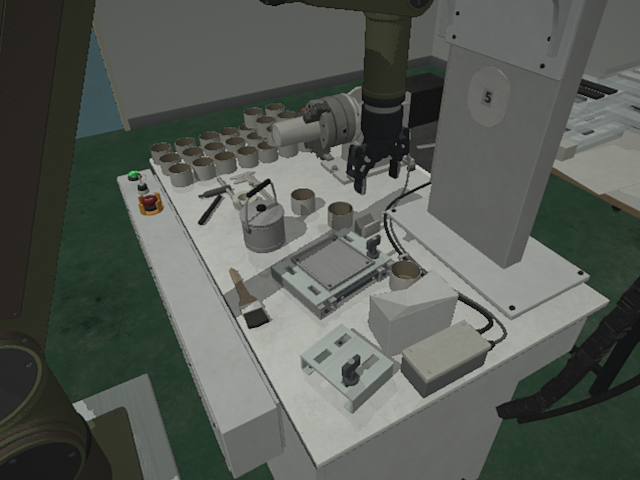

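The first bolt is locked across slot C, with its wing level at (319,231). Now the second bolt.

Run:
```python
from h import *
R=Rdown(np.radians(-75.3)); p=[.4448,-.0595]
manip.goto([*p,.17],R); manip.move_l([*p,.13],feed=.15)
print(manip.move_l([*p,.066],feed=.08,force_limit=10))
manip.grasp(60); s=manip.read_state(); print(s['width'],s['tcp_pos'],s['wrist_force'])
manip.move_l([*p,.17],feed=.12)
R=Rdown(np.radians(10.9)); p=[.4944,.1591]
manip.goto([*p,.17],R); manip.move_l([*p,.10],feed=.1); manip.hold(.3)
s=manip.read_state(); print(s['width'],s['tcp_pos'],s['time_s'],s['wrist_force'])
pic('m',(220,200,420,350))
```

```text
False
0.10104183746621834 [ 0.44492944 -0.05947356  0.06633655] [-0.51890863  0.47491517  5.75532874]
0.10432158357882773 [0.49472384 0.15922808 0.10052641] 39.3417 [-0.68814668 -0.37411948 -1.07051482]
```

View pics/mz.png

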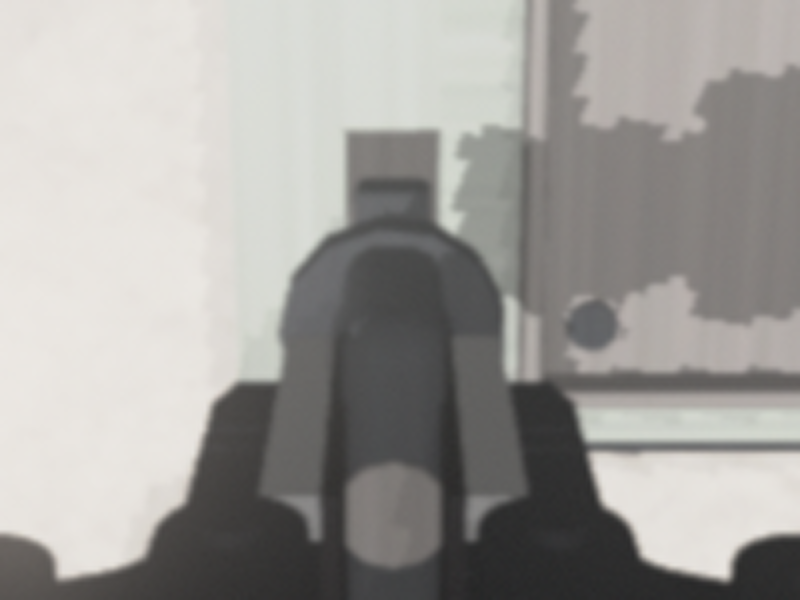

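The alignment matches the first bolt: T-head at columns 357–430, slot at 347–438. Inserting and locking now, then I'll check the stand, bolts and pot from above.

Run:
```python
from h import *
p=[.4944,.1591]
f=manip.move_l([*p,.0605],feed=.03,force_limit=6)
s=manip.read_state(); print(f,s['tcp_pos'],s['wrist_force'])
if f and abs(s['tcp_pos'][2]-.063)<.002:
    turn(p,.0634,10.9,-79.1)
    manip.release(); manip.hold(.4)
    s=manip.read_state(); print(s['width'],s['tcp_pos'],s['time_s'],s['wrist_force'])
    manip.move_l([*p,.15],feed=.15)
    manip.goto([.53,.23,.36],Rdown(np.radians(100.9))); manip.hold(.2)
    pic('n',(220,80,420,230))
    cv2.imwrite('pics/n_scene.png',imaging.get_image('scene')[:,:,::-1])
```

```text
True [0.49421529 0.15904295 0.06335141] [-0.43688737 -0.41185297  4.44180739]
 turn -19.1 [0.4945 0.1591 0.0634] [-0.8 -0.1 -0.8] [-0.01  0.02 -0.  ]
 turn -49.1 [0.4945 0.1591 0.0634] [ 0.3 -0.2 -1.6] [ 0.02 -0.04  0.04]
 turn -79.1 [0.4944 0.1591 0.0634] [ 0.5 -0.2 -0.7] [ 0.02 -0.03 -0.02]
0.9976748997023154 [0.49440425 0.15909271 0.06340585] 43.3333 [-8.50579897e-04 -9.85473729e-01  4.41791160e-01]
```

View pics/n.png

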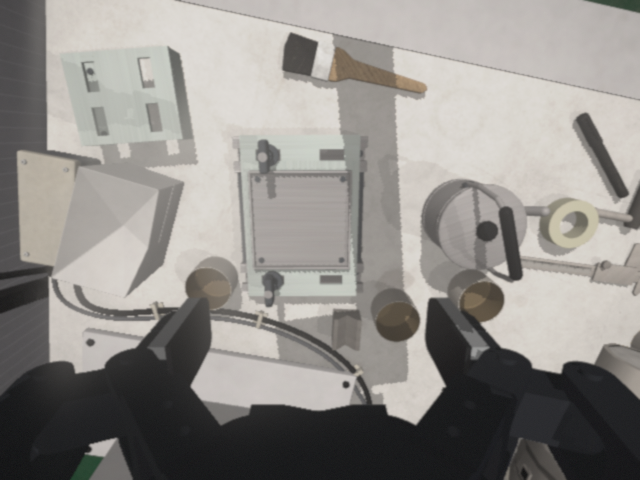

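View pics/n_scene.png

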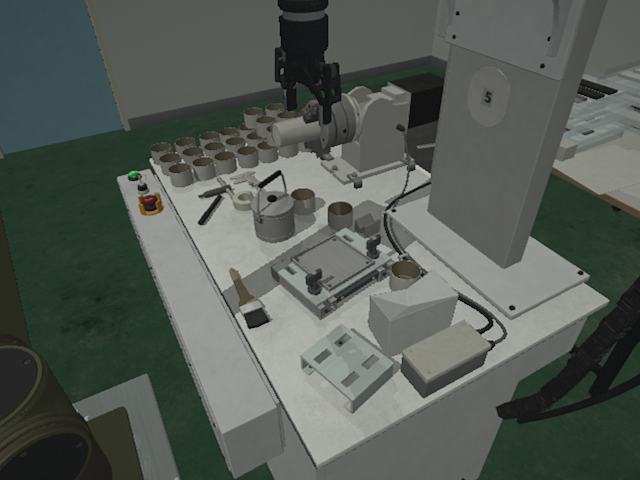

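The rack is empty and both bolts sit across their slots, at (263,155) and (270,287). The pot was knocked aside a few centimetres, so I'll re-locate its handle.

Run:
```python
from h import *
d=np.load('n.npy',allow_pickle=True).item()
a=ray(d['ci'],508,210,.151);b=ray(d['ci'],515,278,.151);c=(a+b)/2;th=np.degrees(np.arctan2(*(b-a)[1::-1]));print(c,th)
R=th-90; print(R)
manip.goto([c[0],c[1],.151+.14],Rdown(np.radians(R)) if np.sin(np.radians(R))>0 else Rdown(np.radians(R+180))); manip.hold(.2)
pic('o',(220,80,420,330)); print(manip.read_state()['time_s'])
```

```text
[0.52820301 0.42985897 0.151     ] 24.601229676326813
-65.39877032367319
48.0333
```

View pics/o.png

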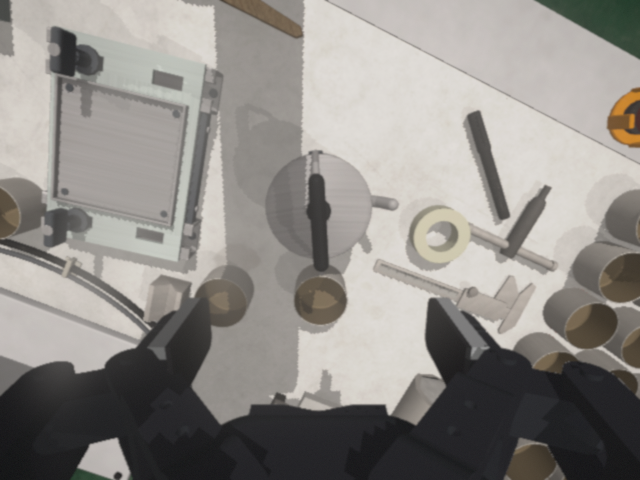

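Run:
```python
from h import *
d=np.load('o.npy',allow_pickle=True).item(); im=cv2.imread('pics/o.png'); ci=d['ci']
g=cv2.cvtColor(im,cv2.COLOR_BGR2GRAY)
m=(g<70).astype(np.uint8)[150:285,290:350]; n,l,st,ce=cv2.connectedComponentsWithStats(m)
i=1+np.argmax(st[1:,4]); print(st[i],ce[i]+[290,150])
rows=np.argwhere(l==i); 
for r in range(0,135,8):
    c=rows[rows[:,0]==r][:,1]; print(r+150,(c.min()+290,c.max()+290) if len(c) else None,end='; ')
print()
a=ray(ci,317,173,.151);b=ray(ci,321,270,.151);print('bar',a,b,(a+b)/2,np.degrees(np.arctan2(*(b-a)[1::-1])))
for z in(.085,.09): print('lid',ray(ci,318.5,205,z), np.linalg.norm(ray(ci,266,205,z)-ray(ci,371,205,z)))
print('knob',ray(ci,318.5,211,.100))
crop(im[:,:,::-1],250,130,410,290,4,'pics/oz.png')
```

```text
[  17   25   23   96 1422] [318.21870605 221.99648383]
150 None; 158 None; 166 None; 174 None; 182 (np.int64(310), np.int64(322)); 190 (np.int64(310), np.int64(323)); 198 (np.int64(310), np.int64(323)); 206 (np.int64(308), np.int64(328)); 214 (np.int64(308), np.int64(328)); 222 (np.int64(311), np.int64(325)); 230 (np.int64(312), np.int64(325)); 238 (np.int64(312), np.int64(325)); 246 (np.int64(313), np.int64(326)); 254 (np.int64(313), np.int64(326)); 262 (np.int64(314), np.int64(327)); 270 (np.int64(318), np.int64(324)); 278 None; 
bar [0.49108565 0.41042395 0.151     ] [0.56271894 0.44662093 0.151     ] [0.52690229 0.42852244 0.151     ] 26.80790287059392
lid [0.52450225 0.42709268 0.085     ] 0.10284858473899952
lid [0.52366722 0.42669934 0.09      ] 0.10138107107833827
knob [0.52720362 0.4282835  0.1       ]
```

View pics/oz.png

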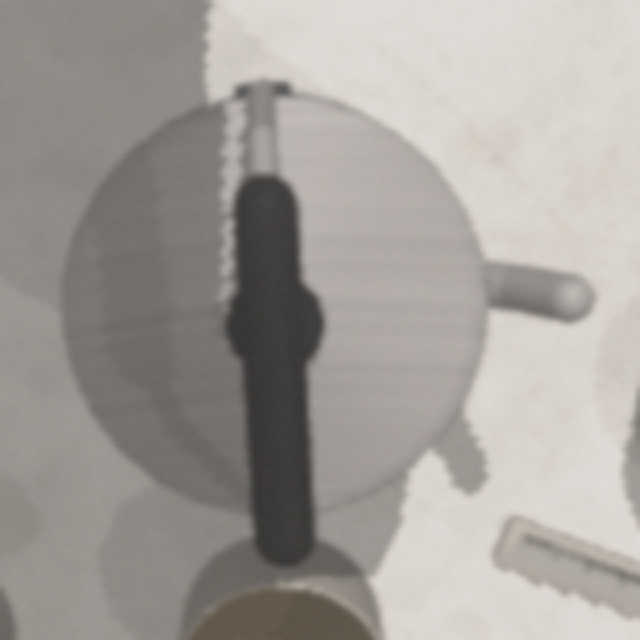

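Run:
```python
from h import *
g=manip.grip_point_offset; c=[.5265,.4283]; R=Rdown(np.radians(116.9))
manip.goto([*c,.23],R)
print(manip.move_l([*c,.151-g],feed=.1,force_limit=15))
manip.grasp(60); s=manip.read_state(); print(s['width'],s['tcp_pos'],s['wrist_force'])
manip.move_l([*c,.27],feed=.1)
s=manip.read_state(); print(s['width'],s['wrist_force'],s['moment'])
t=[.5692,.2143]
manip.move_l([*t,.27],feed=.12); manip.move_l([*t,.20],feed=.1); manip.hold(.3)
s=manip.read_state(); print(s['width'],s['tcp_pos'],s['time_s'])
cv2.imwrite('pics/q_scene.png',imaging.get_image('scene')[:,:,::-1])
pic('q',(120,80,420,330))
```

```text
False
0.13013685915769624 [0.52649449 0.4279426  0.13241843] [ 0.07375989 -1.12556832  2.06644704]
0.1284165016476248 [-0.20652903  0.61930406 -5.39351087] [0.0050465  0.04001777 0.06670123]
0.12911110643791224 [0.56952875 0.21439031 0.20067066] 54.825
```

View pics/q_scene.png

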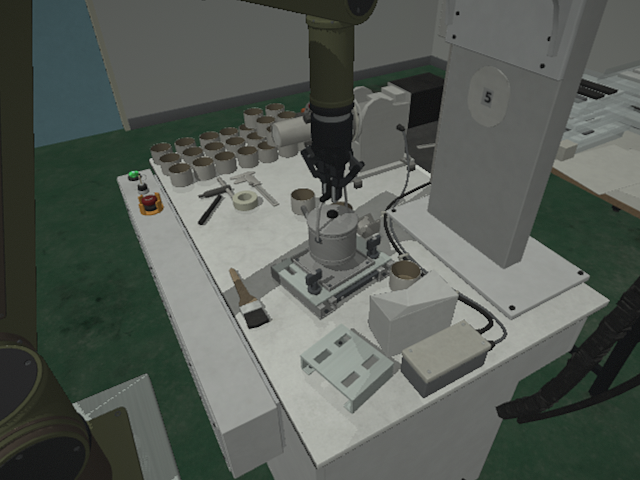

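View pics/q.png

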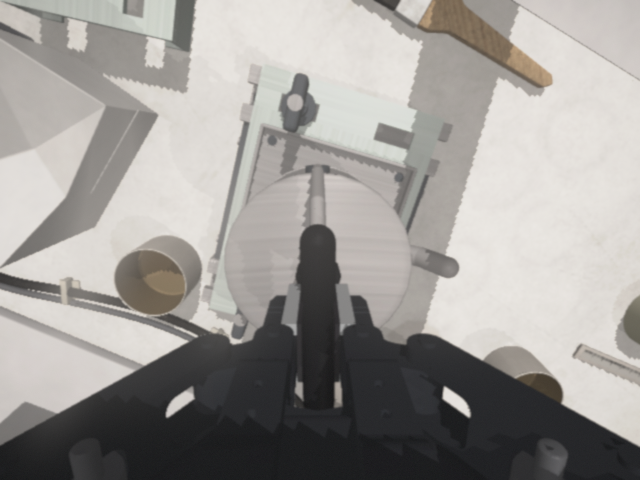

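The pot hangs upright and centred over the pan. Lowering.

Run:
```python
from h import *
t=[.5692,.2143]
f=manip.move_l([*t,.164],feed=.03,force_limit=3)
s=manip.read_state();print(f,s['tcp_pos'],s['wrist_force'])
if f and s['tcp_pos'][2]<.1755:
    manip.release(); manip.hold(.4)
    manip.move_l([*t,.28],feed=.15)
    manip.goto([.54,.20,.38],Rdown(np.radians(100.9))); manip.hold(.3)
    pic('r',(220,80,420,330)); cv2.imwrite('pics/r_scene.png',imaging.get_image('scene')[:,:,::-1]); cv2.imwrite('pics/r_side.png',imaging.get_image('side')[:,:,::-1])
    print(manip.read_state()['time_s'])
```

```text
True [0.5688207  0.2139091  0.17236815] [-1.24149489 -1.19980769  4.9786495 ]
58.7333
```

View pics/r.png

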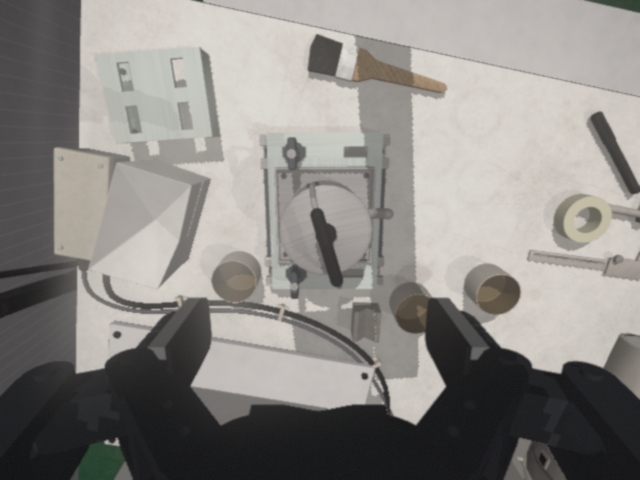

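View pics/r_scene.png

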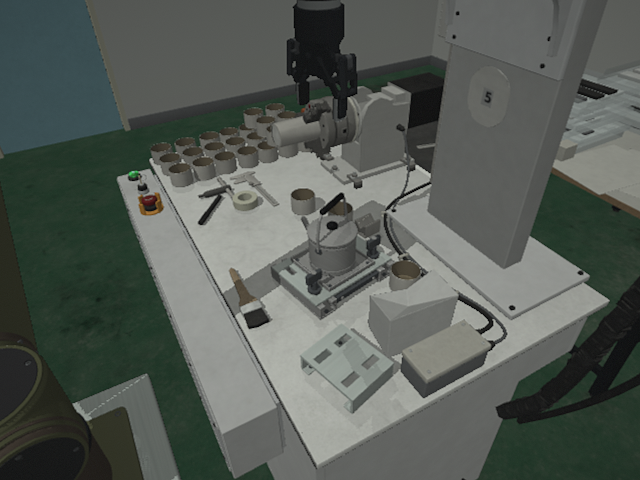

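View pics/r_side.png

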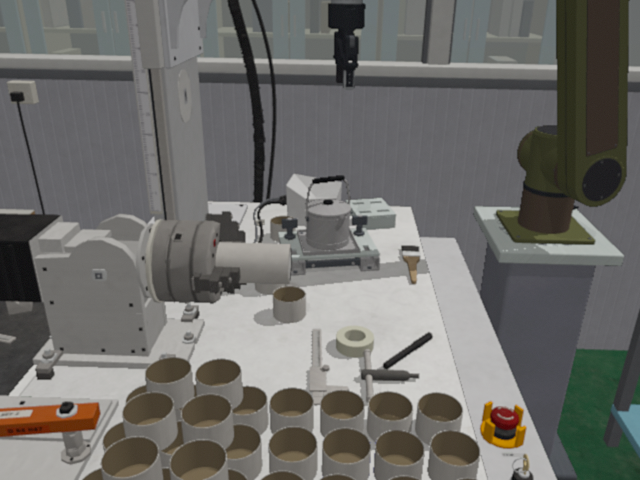

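Run:
```python
from h import *
d=np.load('r.npy',allow_pickle=True).item(); im=cv2.imread('pics/r.png'); ci=d['ci']
for p,s in(((292.5,149),(.4944,.1591)),((295,282),(.6592,.191))): print(ray(ci,*p,.085)[:2]-s)
crop(im[:,:,::-1],255,125,400,300,3.3,'pics/rz2.png')
```

```text
[-0.00491127  0.00108212]
[-0.00579393  0.00082822]
```

View pics/rz2.png

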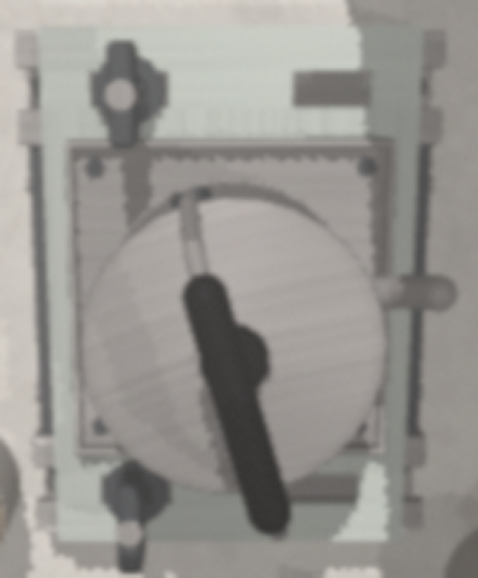

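Run:
```python
from h import *
d=np.load('r.npy',allow_pickle=True).item(); ci=d['ci']
for p,s in(((291.4,154.1),(.4944,.1591)),((294.1,286.5),(.6592,.191))): print(ray(ci,*p,.085)[:2]-s)
print('lid',ray(ci,255+235/3.3,125+343/3.3,.127))
d=np.load('k1.npy',allow_pickle=True).item(); print(ray(d['ci'],319.5,233,.085)[:2]-(.6592,.191))
```

```text
[0.00105815 0.00080498]
[0.00060359 0.00076164]
lid [0.56643817 0.21472602 0.127     ]
[0.00101404 0.00012264]
```

Both bolt axes measure within about 1.5 mm of their slots, the wings lie across, and the pot is about 3 mm from the pan centre. Handing in.

Run:
```python
from h import *
manip.finish_job(); print(manip.read_state()['time_s'])
```

```text
the job is handed in; nothing more can be done
the job is handed in; nothing more can be done
```

The job is handed in at about 59 s of the 210 s; the hand-in gives no verdict.

- **What I did:** I set the pot upright on the bare worktop. The rack held two T-bolts; I put one through a slot on each rail until its collar was on the plate, then locked each with a quarter turn. The pot went back into the drip pan. It had been knocked a few centimetres aside partway through, so I found its handle again before lifting it.
- **Bolt checks:** In the last pictures both bolt axes were within about 1.5 mm of their slot centres, with the wings across the slots. Each collar touched down within 0.5 mm of the expected height.
- **Pot and bench checks:** The pot touched down at the pan floor's height and stands upright, about 3 mm off the pan's centre. The bystanders look unmoved, but I judged that by eye only.
- **Disagreements:** My first check of the bolt positions read 5–6 mm off because I had estimated the pixel positions. Reading them from the enlarged picture gave the figures above. The handle bar also measured about 80 mm against the stated 68 mm. I took its centre from the midpoint of its ends, and the lid and knob positions agreed with that to about 3 mm.

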